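Check a torch lever for clearance

TASK

Two cold hand torches, gas off, are fixed in bench stands. On the torch with the long lever, gently and slowly press the lever in from its outer side with the backs of the fingers, all the way to its stop, and keep it there for a good second so one can see that it stops short of the handle bar. Then let it spring fully back out and move away. Only push the lever, never pinch it, reach in behind it or touch the handle bar, and leave the short-lever torch and the things on the bench alone.

Things in the scene. Friction and masses are not known exactly. Their poses are not given: they have to be found in the camera images.
- long_torch: fixed stand with the LONG-lever torch; origin on the bench under the bar. x: along the bar to the nozzle, y: to the lever's side, z up. Bar: dark wood, 28 mm diameter, axis 100 mm up, x=-112 to 40 mm, not to be touched; brass valve block x=40 to 95, nozzle end x=176. Base plate x=-110 to 90, y=-47 to 23, 12 mm thick. Nothing above 125 mm. May swap places with short_torch
- long_lever (a joint): the long lever's angle about a vertical hinge pin: 0 at rest (sprung out, 0.28 rad from parallel to the bar), grows as it is pressed in, 0.28 rad at its stop, where it is parallel to the bar with a clear gap of 12 mm. Its spring takes about 3 N at the press point to start and 7 N at the stop, and returns it to 0; past the stop it is firm
- long_torch_hinge (a point): hinge pin of the long lever, at x=60, y=31, z=100 mm of the stand
- long_lever_press (a point): press point on the outer face of the long lever, half-way up it, 120 mm from the hinge; moves with the lever. x along the lever to the hinge, y straight out of the face (press along -y), z up. The face is 5 mm outside the pin's line. Lever: aluminium blade 150 mm long, 10 thick, 22 high (89 to 111 mm above the bench); free space outside and below it; do not touch its inner face
- short_torch: stand of the other torch, alike in every way but that its lever is only 85 mm long; origin and axes as for long_torch. Leave alone
- short_lever (a joint): the short lever's angle, 0 at rest. Leave alone
- rod_jar: loose glass jar of glass rods, 74 mm diameter, 85 mm high, rods to 175 mm; origin at the centre of its underside
- paddle: loose marvering paddle lying flat, about 210 mm long, 50 mm wide, 18 mm high; origin between blade and handle
- marver: loose brass block 75 x 55 x 22 mm; origin at the centre of its underside
- water_pot: loose white ceramic pot, 84 mm diameter, 70 mm high; origin at the centre of its underside

How it is judged:
On the way:
1. the long lever is held in at its stop by the fingers on its outer face (joint above 0.26 rad) for 0.8 s (value of joint long_lever above 0.26 rad and contact force between the fingers and long_lever_c0 above 1 N), for 0.8 s.
At the end, for the whole second after the job is handed in: after having been held at its stop, the long lever is back out at rest (joint under 0.03 rad), the short lever is at rest (under 0.03 rad), and every loose thing on the bench is within 25 mm of where it was (value of joint each of long_lever, short_lever below 0.03 rad and not (distance of rod_jar from where it was at the start of the episode above 0.025 m) and not (distance of paddle from where it was at the start of the episode above 0.025 m) and not (distance of marver from where it was at the start of the episode above 0.025 m) and not (distance of water_pot from where it was at the start of the episode above 0.025 m)); the robot touches nothing.
It fails at once if the handle bar of the long-lever torch or the lever's inner face is touched, as in pinching or hooking the lever (over 1 N) (contact force between any of the fingers, the arm and long_torch_c0 above 1 N or contact force between any of the fingers, the arm and long_lever_c1 above 1 N).
It fails at once if the lever is pressed with more than 35 N (contact force between any of the fingers, the arm and long_lever_c0 above 35 N).
It fails at once if the lever is slammed in (faster than 1.2 rad/s) (velocity of joint long_lever above 1.2 rad/s).
It fails at once if the short-lever torch is touched (over 1 N) or its lever pressed (contact force between any of the fingers, the arm and short_torch above 1 N or value of joint short_lever above 0.05 rad).
It fails at once if a loose thing on the bench is moved by more than 25 mm (distance of any of rod_jar, paddle, marver, water_pot from where it was at the start of the episode above 0.025 m).
It also fails if it takes over 45 s, if anything falls off the work surface, if the arm or the gripper's body presses on something with over 40 N, if the wrist force passes 120 N, or if a joint passes its speed limit or range.

ROBOT

A 6-joint arm with a two-finger parallel gripper is mounted at the origin on the work surface. World frame = base frame: x ahead of the robot, y to its left, z up, the work surface at z = 0. Lengths are in m, angles in rad, forces in N, time in s.
With the tool pointing down it reaches from about 0.35 to 0.775 m from the base axis. Payload 7.3 kg.
Tool frame: the origin (TCP) lies between the finger pads; the fingertips stand 25 mm ahead of it and the grasp point (between the pads) lies 6 mm ahead of it; y points along the fingers, z is the direction in which the jaws open and shut, and the axes are right-handed (so a half turn about y gives the same grasp; the last joint's range is limited). The gripper opens to 92 mm and grips with 3 to 60 N. Pads are 19 mm wide; open, the fingers measure 130 mm over their backs; the gripper's body (75 mm by 190 mm) begins 47 mm behind the grasp point.
Start: joints at [-1.296, 0.342, 1.524, -0, 1.275, -0.146], TCP at [0.214, -0.479, 0.252] pointing down, gripper open.
Joint ranges: [-2.53, 2.53], [-0.77, 2.02], [0.04, 2.7], [-1, 4.14], [0.28, 2.66], [-3.11, 3.11]. Speed limits (rad/s): [2.57, 2.57, 3.14, 3.14, 3.14, 3.14].

INTERFACE

Orientations are given as [roll, pitch, yaw] about the fixed x, y, z axes, in that order (R = Rz(yaw) Ry(pitch) Rx(roll)).
In Python, from cell import sensors, read_camera, hand_in gives the robot as it stands. The module is installed in compiled form; this text tells all that it offers.
- The arm moves only by the tool send_rows, never from a script. Its argument "motion" is a list that holds one entry, the list of rows, each a list of 4 numbers: the shift along the tool's x, y, z in m, then the turn about the tool's y in degrees. In form: [[[tx, ty, tz, twist], ...]]. A call has 1 to 8 rows; each row is the pose to reach, as a shift and turn from the pose measured when the call began, along the tool's axes at that moment; what a row does not reach only later rows make up. A row lasts 1/10 s, in which the tool goes at most 50 mm and 8.59 degrees, less where a joint would pass 70% of its speed; a pose out of reach is approached as far as the arm can. A call with a gripper value outside its range is refused whole. "gripper" is the opening, from 0 (shut) to 1 (fully open), set as the call begins (left out, the last holds). The fingers move at their own pace and stop on an object; "grip_force" is the grip in N (left out, the last holds). Time passes only in rows, so rows that repeat a pose let the fingers close. It gives the time, the measured TCP pose, the force and the opening at its end, in the units of the state.
- sensors.observe(): the state, without advancing time (a new reading comes with each control period).
- read_camera(name): name is "side" or "top"; returns a dict with "frame" (420x560x3 uint8, red, green, blue), "fx", "fy", "cx", "cy" (pixels), "distortion" ([k1, k2, p1, p2, k3] as OpenCV has them; the pictures are not rectified), "extrinsics" (4x4, takes a point from world to camera coordinates). Camera axes: x right, y up, looking along -z (the intrinsics and any distortion apply to the point x, -y, -z); pixel columns grow to the right and rows downward; lengths in m; the calibration is good to about 2 mm. A picture is of the moment at which its call begins. There is no depth.
- hand_in(): hands the job in, once; it reports no verdict.
The state is a dict: "time": time; "qpos": joint angles; "qvel": joint speeds; "joint_efforts": joint torques, N m; "tool_pos": TCP position; "tool_rot": TCP orientation; "contact_force": force on the tool from outside, world axes, zero at the start; "torque": the same for the moment, N m; "opening": finger opening in m.
Only numpy, scipy, OpenCV 4.12 (cv2) and the standard library are available. Lean on these libraries where they do the work, as an engineer would, in place of code of your own. Each camera call takes 0.05 s, during which the arm holds its last target.

## Working session

There is one attempt and no reset: what is moved stays moved. The work goes in short steps, Python scripts to look and compute and a tool call to move; the robot and the scene stay as the last step left them, time stands still between calls to the robot, and variables do not carry over. Pictures are saved under pics/ and viewed, and the job is handed in when it is done.

Besides the shell and the picture viewer there is one more tool, called after ">>>" as name(argument=value, ...) on one line, values as JSON. send_rows: Moves the arm, as the interface text tells. Its arguments: {"type":"object","properties":{"motion":{"type":"array"},"gripper":{"type":"number"},"grip_force":{"type":"number"}},"required":["motion"]}

```bash
mkdir -p pics; python3 - <<'E'
from cell import sensors, read_camera
import cv2,numpy as np
s=sensors.observe(); print({k:np.round(v,4).tolist() for k,v in s.items()})
for n in("side","top"):
    c=read_camera(n); cv2.imwrite(f"pics/{n}0.png",c["frame"][:,:,::-1])
    np.savez(f"{n}0.npz",**c)
    print(n,c["fx"],c["fy"],c["cx"],c["cy"],c["distortion"],np.round(c["extrinsics"],4).tolist())
E
```

```text
{'time': 0.0, 'qpos': [-1.296, 0.3427, 1.525, -0.0, 1.2754, -0.146], 'qvel': [0.0005, -0.0003, -0.0002, 0.0014, 0.0013, -0.0009], 'joint_efforts': [-0.0009, -43.1244, -24.4214, 0.0717, 0.0561, -0.0001], 'tool_pos': [0.2144, -0.4788, 0.251], 'tool_rot': [-1.5723, 0.0002, -2.7208], 'contact_force': [0.3664, 0.3423, 0.5531], 'torque': [0.0074, 0.0024, -0.0672], 'opening': 0.0918}
side 481.45024337687795 481.45024337687795 273.39993571921406 213.16633833837315 [-0.11936471  0.          0.          0.          0.        ] [[-0.956, -0.2928, 0.0157, 0.5616], [0.1784, -0.538, 0.8239, -0.1698], [-0.2328, 0.7904, 0.5666, -1.1556], [0.0, 0.0, 0.0, 1.0]]
top 409.9722633109406 409.9722633109406 282.83286662455856 211.37654972557584 [-0.0910713  0.         0.         0.         0.       ] [[-0.0144, -0.9996, -0.0251, 0.0322], [0.9887, -0.0179, 0.1485, -0.606], [-0.1489, -0.0227, 0.9886, -1.144], [0.0, 0.0, 0.0, 1.0]]
```

View pics/side0.png

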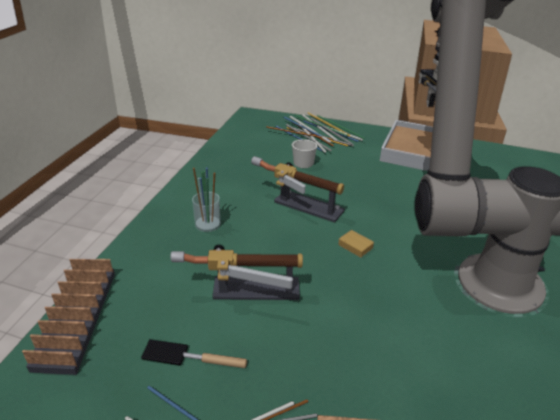

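View pics/top0.png

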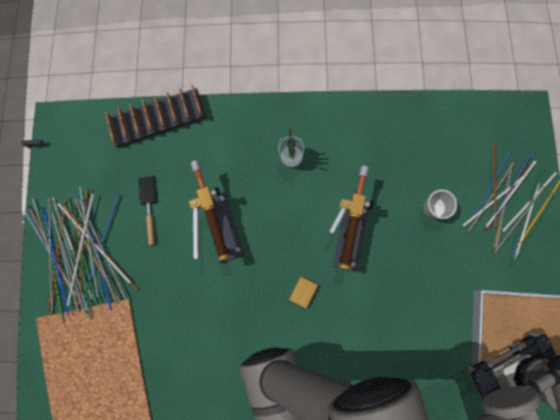

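```bash
cat > h.py <<'E'
import numpy as np,cv2
def load(n): return dict(np.load(n+".npz"))
def ray(c,uv):
    K=np.array([[c["fx"],0,c["cx"]],[0,c["fy"],c["cy"]],[0,0,1]],float)
    p=cv2.undistortPoints(np.array(uv,float).reshape(-1,1,2),K,c["distortion"]).reshape(-1,2)
    d=np.c_[p[:,0],-p[:,1],-np.ones(len(p))]
    E=c["extrinsics"];R=E[:3,:3];o=-R.T@E[:3,3]
    return o,d@R
def plane(c,uv,z):
    o,d=ray(c,uv); return o+d*((z-o[2])/d[:,2])[:,None]
def proj(c,P):
    K=np.array([[c["fx"],0,c["cx"]],[0,c["fy"],c["cy"]],[0,0,1]],float)
    E=c["extrinsics"];q=np.atleast_2d(P)@E[:3,:3].T+E[:3,3]; q=q*[1,-1,-1]
    return cv2.projectPoints(q,np.zeros(3),np.zeros(3),K,c["distortion"])[0].reshape(-1,2)
E
python3 - <<'E'
from h import *
c=load("top0");f=c["frame"]
x0,y0=120,145
cr=f[y0:y0+130,x0:x0+140,::-1]
cv2.imwrite("pics/t0c.png",cv2.resize(cr,None,fx=4.5,fy=4.5,interpolation=cv2.INTER_CUBIC))
g=f.astype(int)
m=((g.min(2)>120)&(g.max(2)-g.min(2)<40)).astype(np.uint8)
m[:, :185]=0;m[:,212:]=0;m[:195]=0;m[265:]=0
ys,xs=np.nonzero(m);print(len(xs),xs.min(),xs.max(),ys.min(),ys.max())
r=cv2.minAreaRect(np.c_[xs,ys].astype(np.float32));print(r)
b=cv2.boxPoints(r);print(b,plane(c,b,.111))
for y in range(205,262,4):
    print(y,g[y,188:206].sum(1)//3)
c=load("side0");cr=c["frame"][230:310,160:320,::-1]
cv2.imwrite("pics/s0c.png",cv2.resize(cr,None,fx=5,fy=5,interpolation=cv2.INTER_CUBIC))
E
```

```text
256 193 197 202 258
((195.0, 230.0), (55.99999237060547, 3.999999523162842), 90.0)
[[193. 202.]
 [197. 202.]
 [197. 258.]
 [193. 258.]] [[0.62746232 0.27007612 0.111     ]
 [0.62724088 0.25880849 0.111     ]
 [0.47247145 0.25644479 0.111     ]
 [0.47259064 0.2674944  0.111     ]]
205 [ 85  97 122 135 137 137 136 131 130 128 124 113 105 116 133 141 141 134]
209 [ 78  77  76  81 104 145 186 195 173 116  81  72  77  77  82  83  96 100]
213 [ 78  78  78  82 107 160 196 205 183 140  93  81  80  76  79  73  68  54]
217 [ 78  79  76  83 110 158 195 205 185 138  95  79  77  72  73  69  70  70]
221 [ 80  78  81  85 113 157 194 203 182 136  91  75  71  72  69  68  70  74]
225 [ 82  76  81  83 108 157 194 205 182 138  91  74  71  68  69  74  72  74]
229 [ 76  78  80  84 113 154 195 204 181 142  90  72  71  70  71  72  74  79]
233 [ 78  76  77  82  96 148 192 205 182 138  93  76  72  71  77  79  76  78]
237 [ 77  79  79  79 100 145 193 201 180 140  94  72  73  72  69  72  77  81]
241 [ 78  78  78  77 100 145 195 204 184 141  95  71  67  71  71  75  73  77]
245 [ 76  77  79  80  97 146 194 203 185 137  93  71  72  69  75  75  76  75]
249 [ 77  72  79  78  94 143 192 203 185 140  91  68  73  72  72  74  76  79]
253 [ 82  80  72  74  94 145 191 203 195 159 105  75  71  67  67  72  76  78]
257 [ 77  77  79  77  88 129 177 194 184 145 102  77  68  70  70  74  78  78]
261 [75 78 81 76 76 78 74 72 74 75 77 76 66 70 72 76 76 78]
```

View pics/t0c.png

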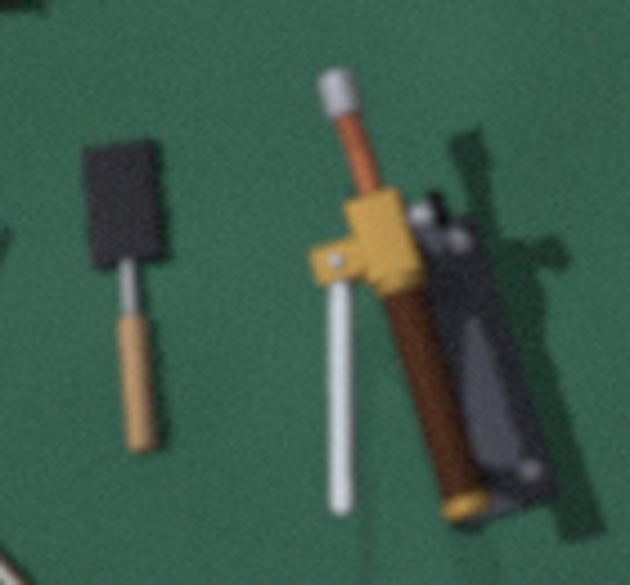

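View pics/s0c.png

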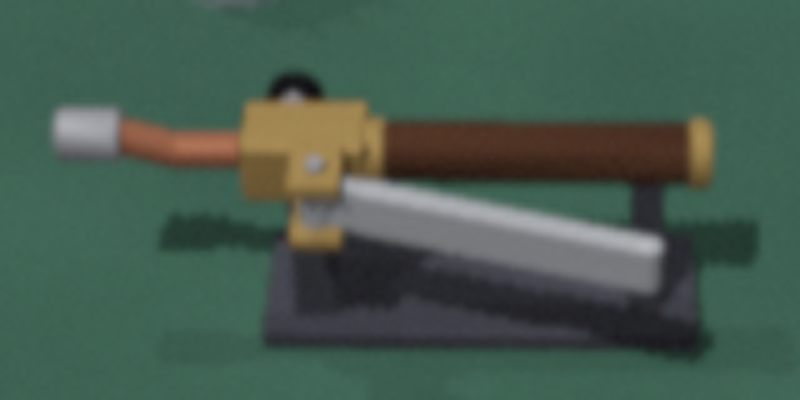

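```bash
python3 - <<'E'
from h import *
c=load("top0");g=c["frame"].astype(float).mean(2)
L=[];Rr=[];Y=[]
for y in range(211,254):
    r=g[y];t=140
    i=next(i for i in range(186,200) if r[i]>=t);L.append(i-1+(t-r[i-1])/(r[i]-r[i-1]))
    j=next(j for j in range(203,190,-1) if r[j]>=t);Rr.append(j+(r[j]-t)/(r[j]-r[j+1]));Y.append(y)
P=plane(c,np.c_[L,Y],.111);Q=plane(c,np.c_[Rr,Y],.111)
M=(P+Q)/2
a=np.polyfit(M[:,0],M[:,1],1);print("centerline slope",a,"width",(P-Q)[:,1].mean())
u=np.array([1,a[0],0])/np.hypot(1,a[0]);n=np.array([-u[1],u[0],0])
h=plane(c,[[194.3,202.8]],.12)[0];print("hinge px",h)
e=plane(c,[[195,258.8]],.111)[0];print("end",e, "len",np.dot(h-e,u))
ang0=np.arctan2(u[1],u[0])
# origin/bar from dir: bar yaw = ang0 + .28
for nm,zz,px in(("nozzle",.1,(120+337/4.5-.4,145+68/4.5-.4)),("barend",.1,(120+465/4.5-.4,145+507/4.5-.4))):print(nm,plane(c,[px],zz))
hy=np.polyval(a,h[0]);H=np.array([h[0],hy,.1]);print("H",H,"ang0",np.degrees(ang0))
for th in(0,.28):
    A=ang0+th;uu=np.array([np.cos(A),np.sin(A),0]);nn=np.array([-uu[1],uu[0],0])
    p=H-.12*uu+.005*nn;print(th,"press",p,"n",nn,"ang",np.degrees(A)-90)
s=load("side0")
print(proj(s,[H+[0,0,.011],H-.145*u+[0,0,.011]]))
# others
t=c
for nm,px,z in(("paddle tip",(147,178),.01),("paddle end",(151,243),.01),("jar",(290,150),.085)):print(nm,plane(t,[px],z))
E
```

```text
centerline slope [0.022275   0.25121962] width 0.011850511075768627
hinge px [0.6235479 0.2641733 0.12     ]
end [0.4703596 0.2619387 0.111    ] len 0.15320007079460501
nozzle [[0.75191553 0.27112375 0.1       ]]
barend [[0.47407063 0.18710545 0.1       ]]
H [0.6235479  0.26510915 0.1       ] ang0 1.2760524762587144
0 press [0.50346631 0.26743558 0.1       ] n [-0.02226948  0.999752    0.        ] ang -88.72394752374129
0.28 press [0.50749991 0.23415975 0.1       ] n [-0.29768931  0.95466281  0.        ] ang -72.68112926007824
[[221.86185079 264.40763079]
 [287.44866264 277.65558427]]
paddle tip [[0.72360202 0.4410728  0.01      ]]
paddle end [[0.52275658 0.42146484 0.01      ]]
jar [[ 0.77850731 -0.0017232   0.085     ]]
```

>>> send_rows(motion=[[[-0.04,0,-0.02,1],[-0.08,0,-0.04,2],[-0.12,0,-0.06,3],[-0.16,0,-0.08,4],[-0.21,0,-0.1,5],[-0.25,0,-0.12,6],[-0.29,0,-0.14,7],[-0.33,0,-0.158,7]]], gripper=0, grip_force=10)

```text
time: 0.9
tool_pos: [0.4518, -0.1979, 0.2512]
tool_rot: [-1.573, -0.0, -2.843]
contact_force: [0.3, -1.4, -0.4]
opening: 0.0325
```

```bash
cat > st.py <<'E'
import numpy as np,sys
from cell import sensors
from scipy.spatial.transform import Rotation as R
s=sensors.observe();print({k:np.round(s[k],4).tolist() for k in("time","qpos","tool_pos","tool_rot","contact_force","opening")})
r=R.from_euler("xyz",s["tool_rot"]).as_matrix();print(np.round(r,3).tolist())
if len(sys.argv)>3: print("delta tool",np.round(r.T@(np.array(sys.argv[1:4],float)-s["tool_pos"]),4), "zang",np.degrees(np.arctan2(r[1,2],r[0,2])))
E
python3 st.py .4816 .3193 .252
```

```text
{'time': 0.9, 'qpos': [-0.5689, 0.2852, 1.608, 0.0009, 1.25, 0.7031], 'tool_pos': [0.4518, -0.1979, 0.2512], 'tool_rot': [-1.5726, -0.0004, -2.8431], 'contact_force': [0.2798, -1.3514, -0.3749], 'opening': 0.0325}
[[-0.956, -0.001, 0.294], [-0.294, 0.002, -0.956], [0.0, -1.0, -0.002]]
delta tool [-0.1806 -0.     -0.4856] zang -72.896997786121
```

Delta (-0.18, 0, -0.486) over two calls.

>>> send_rows(motion=[[[-0.01,0,-0.03,0],[-0.025,0,-0.07,0],[-0.04,0,-0.11,0],[-0.055,0,-0.15,0],[-0.07,0,-0.19,0],[-0.085,0,-0.23,0],[-0.1,0,-0.26,0],[-0.1,0,-0.27,0]]])

```text
time: 1.7
tool_pos: [0.468, 0.0923, 0.2513]
tool_rot: [-1.573, -0.0, -2.84]
contact_force: [-1.4, -0.3, 0.8]
opening: 0.0008
```

```bash
python3 st.py .4816 .3193 .252
```

```text
{'time': 1.7, 'qpos': [0.0324, 0.255, 1.6497, 0.0025, 1.238, 1.3007], 'tool_pos': [0.468, 0.0923, 0.2513], 'tool_rot': [-1.5733, -0.0004, -2.8399], 'contact_force': [-1.3956, -0.2892, 0.8228], 'opening': 0.0008}
[[-0.955, -0.001, 0.297], [-0.297, 0.002, -0.955], [0.0, -1.0, -0.003]]
delta tool [-8.040e-02 -2.000e-04 -2.127e-01] zang -72.71663518657742
```

>>> send_rows(motion=[[[-0.01,0,-0.03,0],[-0.025,0,-0.07,0],[-0.04,0,-0.11,0],[-0.055,0,-0.15,0],[-0.07,0,-0.185,0],[-0.08,0,-0.205,0],[-0.08,0,-0.213,0],[-0.08,0,-0.213,0]]])

```text
time: 2.5
tool_pos: [0.4806, 0.3193, 0.2513]
tool_rot: [-1.573, -0.002, -2.839]
contact_force: [0.1, 0.2, -0.3]
opening: 0.0004
```

```bash
python3 st.py .4816 .3193 .108
```

```text
{'time': 2.5, 'qpos': [0.4525, 0.439, 1.3756, 0.0024, 1.3285, 1.72], 'tool_pos': [0.4806, 0.3193, 0.2513], 'tool_rot': [-1.5728, -0.0019, -2.8389], 'contact_force': [0.1129, 0.1736, -0.3117], 'opening': 0.0004}
[[-0.955, -0.002, 0.298], [-0.298, 0.001, -0.955], [0.002, -1.0, -0.002]]
delta tool [-0.0012  0.1433  0.0006] zang -72.65784266939839
```

>>> send_rows(motion=[[[0,0.02,0,0],[0,0.04,0,0],[0,0.06,0,0],[0,0.08,0,0],[0,0.1,0,0],[0,0.12,0,0],[0,0.135,0,0],[0,0.143,0,0]]])

```text
time: 3.3
tool_pos: [0.4798, 0.3175, 0.1071]
tool_rot: [-1.572, -0.004, -2.841]
contact_force: [0.2, 0.2, 0.3]
opening: -0.0
```

```bash
python3 st.py .502 .2524 .108; python3 - <<'E'
from cell import read_camera
import cv2,numpy as np
for n in("side","top"):
    c=read_camera(n);np.savez(f"{n}1.npz",**c)
    f=c["frame"][:,:,::-1]
    cr=f[180:340,120:340] if n=="side" else f[140:290,110:290]
    cv2.imwrite(f"pics/{n}1.png",cv2.resize(cr,None,fx=3.5,fy=3.5,interpolation=cv2.INTER_CUBIC))
E
```

```text
{'time': 3.3, 'qpos': [0.4504, 0.5819, 1.5643, 0.0022, 0.9994, 1.7189], 'tool_pos': [0.4798, 0.3175, 0.1071], 'tool_rot': [-1.572, -0.0043, -2.8405], 'contact_force': [0.1645, 0.2138, 0.2608], 'opening': -0.0}
[[-0.955, -0.004, 0.297], [-0.297, -0.0, -0.955], [0.004, -1.0, -0.001]]
delta tool [-0.0019 -0.001   0.0687] zang -72.75090160239719
```

View pics/side1.png

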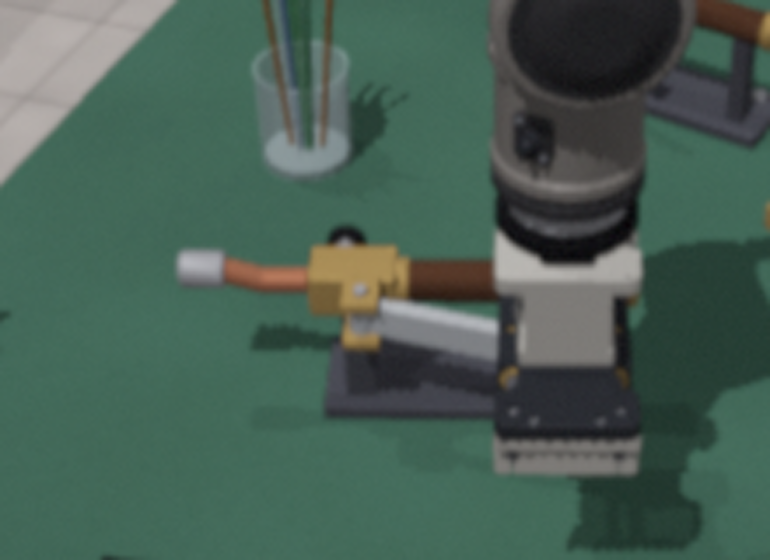

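View pics/top1.png

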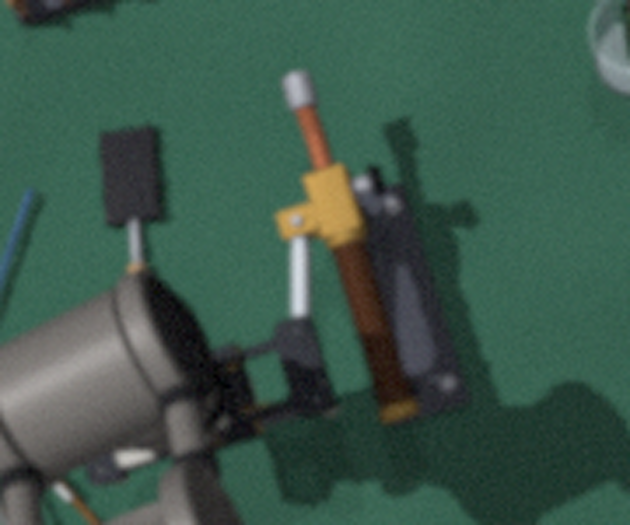

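>>> send_rows(motion=[[[0,0,0.004,0],[0,0,0.008,0],[-0.001,0,0.012,0],[-0.001,0,0.016,0],[-0.002,0,0.019,0],[-0.002,0,0.022,0],[-0.002,0,0.024,0],[-0.002,0,0.025,0]]])

```text
time: 4.2
tool_pos: [0.4893, 0.2946, 0.1075]
tool_rot: [-1.572, -0.004, -2.84]
contact_force: [-0.3, 0.1, 0.1]
opening: 0.0003
```

>>> send_rows(motion=[[[0,0,0.002,0],[0,0,0.004,0],[0,0,0.006,0],[0,0,0.008,0],[0,0,0.01,0],[0,0,0.012,0],[0,0,0.014,0],[0,0,0.014,0]]])

```text
time: 5.0
tool_pos: [0.4932, 0.2812, 0.1074]
tool_rot: [-1.572, -0.005, -2.84]
contact_force: [-3.0, 3.2, -1.1]
opening: 0.0004
```

```bash
python3 st.py .502 .2524 .108; python3 - <<'E'
from cell import read_camera
import cv2,numpy as np
for n in("side","top"):
    c=read_camera(n);np.savez(f"{n}2.npz",**c)
    f=c["frame"][:,:,::-1]
    cr=f[180:340,120:340] if n=="side" else f[140:290,110:290]
    cv2.imwrite(f"pics/{n}2.png",cv2.resize(cr,None,fx=3.5,fy=3.5,interpolation=cv2.INTER_CUBIC))
E
```

```text
{'time': 5.0, 'qpos': [0.3821, 0.5701, 1.5865, 0.0025, 0.9895, 1.6504], 'tool_pos': [0.4932, 0.2812, 0.1074], 'tool_rot': [-1.5725, -0.0046, -2.8405], 'contact_force': [-2.9611, 3.1726, -1.0733], 'opening': 0.0004}
[[-0.955, -0.005, 0.297], [-0.297, 0.0, -0.955], [0.005, -1.0, -0.002]]
delta tool [ 0.0002 -0.0007  0.0301] zang -72.74810507361347
```

View pics/top2.png

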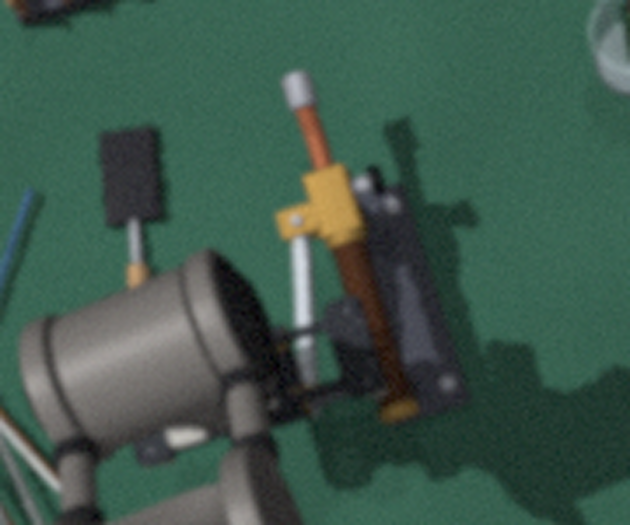

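>>> send_rows(motion=[[[0,0,0.002,0],[0,0,0.004,0],[0,0,0.006,0],[0,0,0.008,0],[0,0,0.01,0],[0,0,0.012,0],[0,0,0.014,0],[0,0,0.016,0]]])

```text
time: 5.9
tool_pos: [0.4976, 0.2659, 0.1073]
tool_rot: [-1.573, -0.005, -2.841]
contact_force: [-5.0, 3.9, 1.1]
opening: 0.0003
```

>>> send_rows(motion=[[[0,0,0.002,0],[0,0,0.004,0],[0,0,0.006,0],[0,0,0.008,0],[0,0,0.01,0]]])

```text
time: 6.4
tool_pos: [0.4996, 0.2564, 0.1071]
tool_rot: [-1.574, -0.008, -2.841]
contact_force: [-5.3, 5.1, 1.5]
opening: 0.0004
```

```bash
python3 st.py .502 .2524 .108
```

```text
{'time': 6.4, 'qpos': [0.336, 0.5622, 1.6026, 0.0036, 0.9842, 1.6039], 'tool_pos': [0.4996, 0.2564, 0.1071], 'tool_rot': [-1.5735, -0.0076, -2.8407], 'contact_force': [-5.2975, 5.0547, 1.5263], 'opening': 0.0004}
[[-0.955, -0.008, 0.296], [-0.296, 0.0, -0.955], [0.008, -1.0, -0.003]]
delta tool [-0.0011 -0.0009  0.0045] zang -72.75964252436931
```

>>> send_rows(motion=[[[0,0,0.001,0],[0,0,0.002,0],[0,0,0.003,0],[0,0,0.004,0],[0,0,0.004,0]]])

```text
time: 6.9
tool_pos: [0.5004, 0.2527, 0.1071]
tool_rot: [-1.574, -0.008, -2.841]
contact_force: [-5.2, 6.2, 2.3]
opening: 0.0005
```

```bash
python3 st.py .502 .2524 .108; python3 - <<'E'
from cell import read_camera
import cv2,numpy as np
for n in("side","top"):
    c=read_camera(n);np.savez(f"{n}3.npz",**c)
    f=c["frame"][:,:,::-1]
    cr=f[180:340,120:340] if n=="side" else f[160:280,150:290]
    cv2.imwrite(f"pics/{n}3.png",cv2.resize(cr,None,fx=3.5,fy=3.5,interpolation=cv2.INTER_CUBIC) if n=="side" else cv2.resize(cr,None,fx=5,fy=5,interpolation=cv2.INTER_CUBIC))
E
```

```text
{'time': 6.9, 'qpos': [0.329, 0.5609, 1.605, 0.0045, 0.9839, 1.5966], 'tool_pos': [0.5004, 0.2527, 0.1071], 'tool_rot': [-1.5743, -0.0083, -2.8409], 'contact_force': [-5.2144, 6.1819, 2.299], 'opening': 0.0005}
[[-0.955, -0.009, 0.296], [-0.296, 0.001, -0.955], [0.008, -1.0, -0.004]]
delta tool [-0.0015 -0.0009  0.0008] zang -72.77450466035587
```

View pics/top3.png

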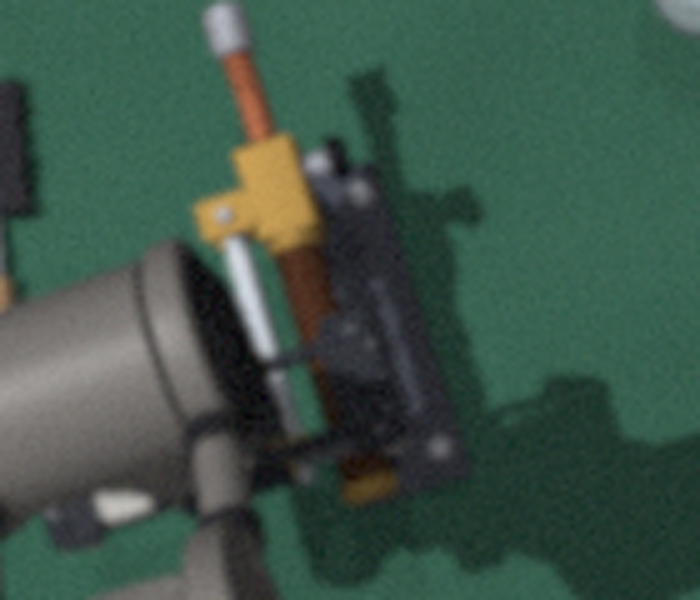

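View pics/side3.png

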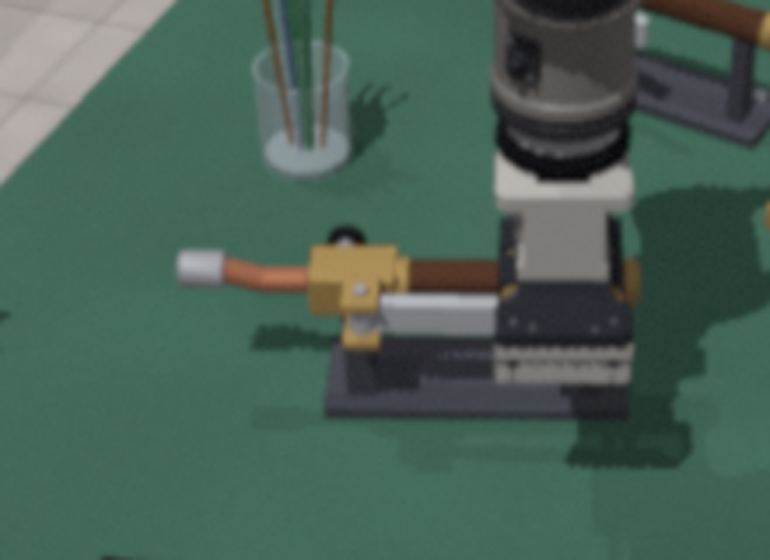

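>>> send_rows(motion=[[[0,0,0.0005,0],[0,0,0.001,0],[0,0,0.0015,0],[0,0,0.002,0],[0,0,0.002,0]]])

```text
time: 7.5
tool_pos: [0.5007, 0.2512, 0.1072]
tool_rot: [-1.575, -0.008, -2.841]
contact_force: [-4.2, 5.8, 1.4]
opening: 0.0002
```

```bash
python3 st.py .502 .2524 .108
```

```text
{'time': 7.5, 'qpos': [0.3258, 0.5603, 1.606, 0.0055, 0.9835, 1.5928], 'tool_pos': [0.5007, 0.2512, 0.1072], 'tool_rot': [-1.5752, -0.0083, -2.8409], 'contact_force': [-4.1929, 5.8203, 1.423], 'opening': 0.0002}
[[-0.955, -0.009, 0.296], [-0.296, 0.002, -0.955], [0.008, -1.0, -0.004]]
delta tool [-0.0016 -0.0008 -0.0007] zang -72.77298418183584
```

>>> send_rows(motion=[[[0,0,0.0005,0],[0,0,0.001,0],[0,0,0.0015,0],[0,0,0.002,0],[0,0,0.002,0]]])

```text
time: 8.0
tool_pos: [0.5009, 0.2505, 0.1072]
tool_rot: [-1.577, -0.008, -2.841]
contact_force: [-3.8, 10.7, 0.6]
opening: 0.0003
```

>>> send_rows(motion=[[[0,0,0.0005,0],[0,0,0.001,0],[0,0,0.0015,0],[0,0,0.0015,0]]])

```text
time: 8.4
tool_pos: [0.5009, 0.2504, 0.1073]
tool_rot: [-1.58, -0.008, -2.841]
contact_force: [-4.8, 10.7, 0.5]
opening: 0.0004
```

```bash
python3 st.py .502 .2524 .108
```

```text
{'time': 8.4, 'qpos': [0.3219, 0.5594, 1.6076, 0.0111, 0.9824, 1.586], 'tool_pos': [0.5009, 0.2504, 0.1073], 'tool_rot': [-1.5799, -0.0079, -2.841], 'contact_force': [-4.7944, 10.7014, 0.4771], 'opening': 0.0004}
[[-0.955, -0.01, 0.296], [-0.296, 0.006, -0.955], [0.008, -1.0, -0.009]]
delta tool [-0.0016 -0.0007 -0.0015] zang -72.78062912729898
```

>>> send_rows(motion=[[[0,0,0.001,0],[0,0,0.001,0],[0,0,0.001,0],[0,0,0.001,0],[0,0,0.001,0],[0,0,0.001,0],[0,0,0.001,0],[0,0,0.001,0]]])

```text
time: 9.2
tool_pos: [0.5009, 0.2506, 0.1073]
tool_rot: [-1.582, -0.008, -2.841]
contact_force: [-4.2, 9.3, -0.4]
opening: 0.0007
```

```bash
python3 st.py .502 .2524 .108; python3 - <<'E'
from cell import read_camera
import cv2,numpy as np
from h import *
c=read_camera("top");np.savez("top4.npz",**c)
f=c["frame"][:,:,::-1];cv2.imwrite("pics/top4.png",cv2.resize(f[160:280,150:290],None,fx=5,fy=5,interpolation=cv2.INTER_CUBIC))
g=c["frame"].astype(float).mean(2)
M=[]
for y in range(210,229):
    r=g[y]; w=[i for i in range(190,209) if r[i]>140]
    if w: 
        k=np.array(w); M.append(((k*r[k]).sum()/r[k].sum(),y,len(w)))
M=np.array(M);print(M.round(1).tolist())
E
```

```text
{'time': 9.2, 'qpos': [0.3211, 0.5591, 1.6079, 0.0133, 0.9819, 1.584], 'tool_pos': [0.5009, 0.2506, 0.1073], 'tool_rot': [-1.5817, -0.0075, -2.841], 'contact_force': [-4.231, 9.3451, -0.4158], 'opening': 0.0007}
[[-0.955, -0.01, 0.296], [-0.296, 0.008, -0.955], [0.008, -1.0, -0.011]]
delta tool [-0.0016 -0.0007 -0.0014] zang -72.7827292806066
[[196.9, 210.0, 5.0], [197.0, 211.0, 5.0], [197.5, 212.0, 4.0], [197.5, 213.0, 4.0], [198.0, 214.0, 5.0], [198.5, 215.0, 4.0], [198.6, 216.0, 4.0], [199.5, 217.0, 4.0], [200.0, 218.0, 3.0], [200.5, 219.0, 2.0], [201.0, 220.0, 3.0], [201.5, 221.0, 2.0], [201.5, 222.0, 2.0], [202.0, 223.0, 1.0], [202.0, 224.0, 1.0], [202.5, 225.0, 2.0], [203.0, 226.0, 1.0], [204.0, 228.0, 1.0]]
```

View pics/top4.png

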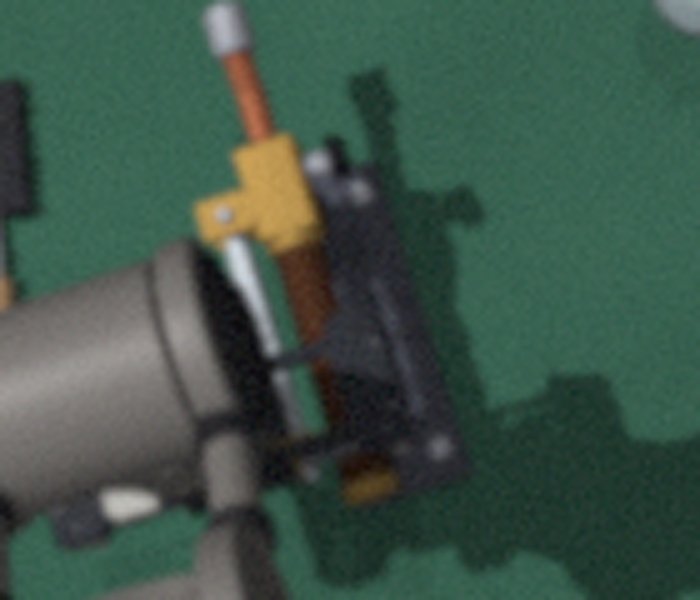

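>>> send_rows(motion=[[[0,0,0.0015,0],[0,0,0.0015,0],[0,0,0.0015,0],[0,0,0.0015,0],[0,0,0.0015,0],[0,0,0.0015,0],[0,0,0.0015,0],[0,0,0.0015,0]]])

```text
time: 10.05
tool_pos: [0.5009, 0.2505, 0.1073]
tool_rot: [-1.584, -0.007, -2.841]
contact_force: [-4.1, 11.3, 0.1]
opening: 0.0002
```

>>> send_rows(motion=[[[0,0,0.0015,0],[0,0,0.0015,0],[0,0,0.0015,0],[0,0,0.0015,0],[0,0,0.0015,0],[0,0,0.0015,0],[0,0,0.0015,0],[0,0,0.0015,0]]])

```text
time: 10.85
tool_pos: [0.5009, 0.2504, 0.1074]
tool_rot: [-1.586, -0.007, -2.841]
contact_force: [-5.1, 11.1, 0.3]
opening: 0.0005
```

Held at the stop for over 2 s at about 12 N. Now a slow release.

>>> send_rows(motion=[[[0,0,-0.003,0],[0,0,-0.006,0],[0,0,-0.009,0],[0,0,-0.012,0],[0,0,-0.015,0],[0,0,-0.018,0],[0,0,-0.021,0],[0,0,-0.024,0]]])

```text
time: 11.65
tool_pos: [0.4947, 0.2736, 0.1082]
tool_rot: [-1.586, -0.005, -2.841]
contact_force: [2.4, 3.4, 0.5]
opening: 0.0005
```

>>> send_rows(motion=[[[0,0,-0.003,0],[0,0,-0.006,0],[0,0,-0.01,0],[0,0,-0.015,0],[0,0,-0.02,0],[0,0,-0.027,0],[0,0,-0.035,0],[0,0,-0.045,0]]])

```text
time: 12.45
tool_pos: [0.481, 0.317, 0.1088]
tool_rot: [-1.586, -0.005, -2.841]
contact_force: [0.1, -0.3, 0.9]
opening: 0.0003
```

```bash
python3 st.py .4816 .3193 .252
```

```text
{'time': 12.45, 'qpos': [0.4417, 0.5797, 1.5631, 0.0187, 1.002, 1.7018], 'tool_pos': [0.481, 0.317, 0.1088], 'tool_rot': [-1.586, -0.0054, -2.841], 'contact_force': [0.1363, -0.2683, 0.8616], 'opening': 0.0003}
[[-0.955, -0.01, 0.296], [-0.296, 0.013, -0.955], [0.005, -1.0, -0.015]]
delta tool [-0.0005 -0.1432 -0.0041] zang -72.78259691125571
```

Clear of the lever; move up and away so the cameras see the torch.

>>> send_rows(motion=[[[0,-0.02,0,0],[0,-0.04,0,0],[0,-0.06,0,0],[0,-0.08,0,0],[0,-0.1,0,0],[0,-0.12,0,0],[0,-0.14,0,0],[0,-0.15,0,0]]])

```text
time: 13.25
tool_pos: [0.4826, 0.3158, 0.2606]
tool_rot: [-1.586, -0.003, -2.841]
contact_force: [-0.1, 0.4, -0.4]
opening: 0.0002
```

>>> send_rows(motion=[[[0.01,0,-0.02,0],[0.02,0,-0.05,0],[0.03,0,-0.08,0],[0.04,0,-0.11,0],[0.04,0,-0.13,0],[0.04,0,-0.14,0],[0.04,0,-0.14,0],[0.04,0,-0.14,0]]])

```text
time: 14.05
tool_pos: [0.4032, 0.4371, 0.2624]
tool_rot: [-1.586, -0.004, -2.841]
contact_force: [-0.3, 0.1, -0.4]
opening: 0.0006
```

```bash
python3 st.py; python3 - <<'E'
from cell import read_camera
import cv2,numpy as np
for n in("side","top"):
    c=read_camera(n);np.savez(f"{n}5.npz",**c);cv2.imwrite(f"pics/{n}5.png",c["frame"][:,:,::-1])
    d=np.abs(c["frame"].astype(int)-np.load(f"{n}0.npz")["frame"]).max(2)
    cv2.imwrite(f"pics/{n}5d.png",(d>40).astype(np.uint8)*255)
E
```

```text
{'time': 14.05, 'qpos': [0.6895, 0.4618, 1.308, 0.0153, 1.3695, 1.9565], 'tool_pos': [0.4032, 0.4371, 0.2624], 'tool_rot': [-1.5855, -0.0035, -2.8408], 'contact_force': [-0.3425, 0.0996, -0.4185], 'opening': 0.0006}
[[-0.955, -0.008, 0.296], [-0.296, 0.013, -0.955], [0.004, -1.0, -0.015]]
```

View pics/side5.png

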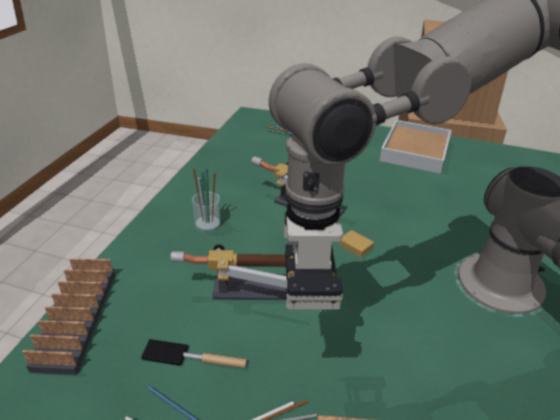

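View pics/top5.png

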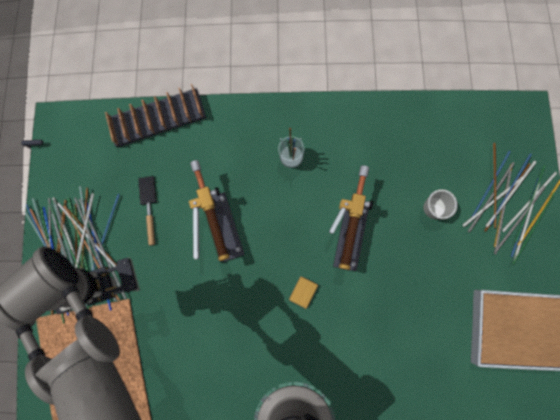

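View pics/side5d.png

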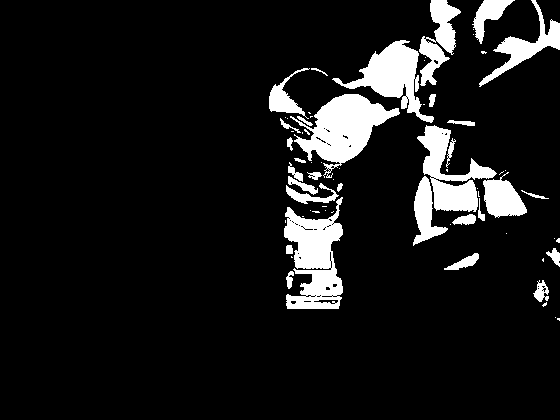

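The top view shows the long lever back at (196, 205)–(196, 258), where it started. The jar, paddle, marver, pot and short torch have not moved. The difference image shows only the arm. Handing in.

```bash
python3 -c "
from cell import hand_in
print(hand_in())"
```

```text
the job is handed in; nothing more can be done
None
```

I pressed the long lever in to its stop with the back of the closed fingers, held it there, and released it slowly. I then moved the arm up and away and handed in at about 14 s.

- **Press and hold:** Near the end of the travel I advanced 2 mm or less per 0.1 s. At the stop the force rose from about 7 N to 12 N while the tool stopped moving. It stayed there for more than 2 s, with the lever looking parallel to the bar and a visible gap left.
- **Final check:** The last pictures show the long lever back at its starting position. The short torch and the loose things on the bench had not moved. The contact force read about 0.5 N, which is sensor noise, with the arm clear of everything.
- **Limits of the checks:** I could not read the lever's angle directly, so I judged the stop from force, position and the pictures. The gripper hid the finger contact itself in both cameras. At the stop the force reading also had a sideways part of 4–5 N, which may be friction or sensor bias. No check failed.

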